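# Bin the used flip-cap bottle and open its replacement

### The job

One of the two round flip-cap bottles in the white caddy was left with its cap standing open: it is used up, so press its cap fully shut, then push the bottle down through the sprung flap of the waste bin so that it drops inside and the flap swings shut behind it. Then flip the cap of the other round bottle open past upright, ready for use, leaving that bottle standing in its pocket. Leave the square bottle shut in its place and do not knock over or shift the jar and the small glass bottle in the tray behind them.

Things in the scene. Friction and masses are not known exactly. Their poses are not given: they have to be found in the camera images.
- used_mid (a point): The used bottle (round, cap open at the start): thick grey frosted-glass body 46 mm across, straight up to 80 mm, then a 42 mm wide white collar and flip cap. Loose, about 0.13 kg. 113 mm high when shut. Point on its upright axis, 56 mm above its underside. x: horizontal, from tab to hinge; z up. Stands in a caddy pocket, underside 8 mm above the table, 3 to 4 mm of play each way.
- used_cap (a joint): The used bottle: hinge angle of its flip cap, rad; 0 = fully shut (lid level), grows as the cap swings up and back, 1.57 = lid upright, stop at 2.1. Hinge friction (0.02 N m, about 0.4 N at the tab) keeps the cap at any angle where it is left; no spring, no latch.
- used_hinge (a point): The used bottle: point on its cap's hinge axis, 21 mm behind the bottle's upright axis, 101 mm above its underside. Frame as the bottle: x horizontal, from the tab side to the hinge side; y along the hinge axis; z up.
- used_tab (a point): The used bottle: centre of its cap's thumb tab, a block 32 (x) x 20 (y) x 8 mm (z) jutting from the front of the round white lid (42 mm across, 11 mm thick). When shut it is 56 mm from the hinge axis towards -x and 6 mm above it, with free space below; the lid's round part ends 42 mm from the hinge axis. Frame turns with the cap.
- fresh_mid (a point): The replacement bottle (round, cap shut at the start): thick grey frosted-glass body 46 mm across, straight up to 80 mm, then a 42 mm wide white collar and flip cap. Loose, about 0.3 kg. 113 mm high when shut. Point on its upright axis, 56 mm above its underside. x: horizontal, from tab to hinge; z up. Stands in a caddy pocket, underside 8 mm above the table, 3 to 4 mm of play each way.
- fresh_cap (a joint): The replacement bottle: hinge angle of its flip cap, rad; 0 = fully shut (lid level), grows as the cap swings up and back, 1.57 = lid upright, stop at 2.1. Hinge friction (0.02 N m, about 0.4 N at the tab) keeps the cap at any angle where it is left; no spring, no latch.
- fresh_hinge (a point): The replacement bottle: point on its cap's hinge axis, 21 mm behind the bottle's upright axis, 101 mm above its underside. Frame as the bottle: x horizontal, from the tab side to the hinge side; y along the hinge axis; z up.
- fresh_tab (a point): The replacement bottle: centre of its cap's thumb tab, a block 32 (x) x 20 (y) x 8 mm (z) jutting from the front of the round white lid (42 mm across, 11 mm thick). When shut it is 56 mm from the hinge axis towards -x and 6 mm above it, with free space below; the lid's round part ends 42 mm from the hinge axis. Frame turns with the cap.
- square_mid (a point): The square bottle, to be left alone: grey glass body 44 x 44 mm, square white flip cap 42 x 42 mm (shut) with a tab like the others. Loose, about 0.26 kg. 113 mm high when shut. Point on its upright axis, 56 mm above its underside. x: horizontal, from tab to hinge; z up. Stands in a caddy pocket, underside 8 mm above the table, 3 to 4 mm of play each way.
- square_cap (a joint): Hinge angle of the square bottle's cap, rad, 0 = shut.
- caddy: White plastic caddy, fixed, 175 mm (x) by 300 mm (y). Origin on the table. Three square pockets, centres at x = -40 mm, y = -95, 0, +95 mm, 53 mm square, walls up to 56 mm above the table; which bottle stands in which varies. Behind them (+x) a tray with a 30 mm rim. The bottles' tabs point roughly to its -x side (towards the robot).
- bin_mouth (a point): Centre of the opening in the top of the fixed steel waste bin (180 x 150 mm), level with its top, 225 mm above the table. Opening 96 (x) by 80 mm (y), filled by a black flap hinged at its +x edge that swings down inside. Inner floor 215 mm below. A shut bottle fits base first, tab towards -x or +x (it reaches 51 mm from its axis on the tab side, 23 mm on the other).
- bin_flap (a joint): Angle of the bin's flap, rad; 0 = shut, grows as it swings down. Light spring: 0.012 N m to start, 0.03 N m fully open (well under 1 N at the flap's edge).
- jar: Amber glass jar, 54 mm across, 45 mm high, loose in the caddy's rear tray. Origin at its underside.
- polish: Small glass bottle, 32 mm across, 66 mm high, loose in the caddy's rear tray. Origin at its underside.
Things that resemble listed ones, but are neither listed nor needed, are in the scene too. What is shaped like the part that bears bin_mouth but purple is not meant. What is shaped like the part that bears used_mid but yellow is not meant.

How it is judged:
By the outcome, as a careful person would: the job done as asked, in the order asked, and still so for the second after the job is handed in, with the robot touching nothing.
It also fails if it takes over 72 s, if anything falls off the work surface, if the arm or the gripper's body presses on something with over 40 N, if the wrist force passes 120 N, or if a joint passes its speed limit or range.

### The arm

A 6-joint arm with a two-finger parallel gripper is mounted at the origin on the work surface. World frame = base frame: x ahead of the robot, y to its left, z up, the work surface at z = 0. Lengths are in m, angles in rad, forces in N, time in s.
With the tool pointing down it reaches from about 0.25 to 0.775 m from the base axis. Payload 4 kg.
Tool frame: the origin (TCP) lies at the very end of the fingers, on their centre line; the grasp point (between the pads) lies 19 mm behind it; z points along the fingers, y is the line along which they close (so a half turn about z gives the same grasp; the last joint's range is limited). The gripper opens to 94 mm and grips with 3 to 60 N. Pads are 16 mm wide; open, the fingers measure 119 mm over their backs; the gripper's body (75 mm by 177 mm) begins 78 mm behind the grasp point.
Start: joints at [-1.341, 0.087, 1.371, -0, 1.684, -0.103], TCP at [0.18, -0.52, 0.206] pointing down, gripper open.
Joint ranges: [-3.1, 3.1], [-0.76, 2.03], [0.27, 2.55], [-1.08, 4.22], [0.17, 2.65], [-2.57, 2.57]. Speed limits (rad/s): [2.79, 2.79, 3.14, 3.14, 3.14, 3.14].

### API

Orientations are given as [roll, pitch, yaw] about the fixed x, y, z axes, in that order (R = Rz(yaw) Ry(pitch) Rx(roll)).
In Python, from bench import robot, vision gives the robot as it stands.
- The arm moves only by the shell command python3 -m crank 'ROWS'. ROWS is JSON, a list of rows, each a list of 3 entries, a list of its own where there are three numbers: the closure, from 0 (fully open) to 1 (shut), then the shift along the tool's x, y, z in m, then the turn, a rotation vector about the tool's x, y, z in degrees. A call has 1 to 8 rows; each row shifts and turns the commanded pose from where the row before left it, along the tool's axes as they then stand; what a row does not reach is not made up. A row lasts 1/10 s, in which the tool goes at most 50 mm and 8.59 degrees, less where a joint would pass 70% of its speed; a pose out of reach is approached as far as the arm can. A call with a gripper value outside its range is refused whole. The fingers move at their own pace and stop on an object; the grip force is fixed at half the most. Time passes only in rows, so rows that do not move let the fingers close. It gives the time, the measured TCP pose, the force, the opening and the grip force at its end, in the units of the state.
- robot.get_obs(): the state, without advancing time (a new reading comes with each control period).
- vision.snapshot(name): name is "scene" or "side" or "wrist"; returns a dict with "color" (480x640x3 uint8, red, green, blue), "z_map" (480x640 float32, m along the optical axis (not along the pixel's ray), 0 where there is no reading), "fx", "fy", "cx", "cy" (pixels), "R" (3x3) and "t" (3): a world point X has camera coordinates R X + t. Camera axes: x right, y down, z forward; pixel columns grow to the right and rows downward; lengths in m; the calibration is good to about 2 mm. A picture is of the moment at which its call begins.
- robot.close_job(): hands the job in; it is judged then, once.
The state is a dict: "time": time; "joint_positions": joint angles; "qvel": joint speeds; "joint_torque": joint torques, N m; "tool_pos": TCP position; "ee_rot": TCP orientation; "wrist_force": force on the tool from outside, world axes, zero at the start; "wrist_torque": the same for the moment, N m; "width": finger opening in m; "finger_force": force on a finger pad.
Only numpy, scipy, OpenCV 4.12 (cv2) and the standard library are available. Lean on these libraries where they do the work, as an engineer would, in place of code of your own. Each camera call takes 0.05 s, during which the arm holds its last target. There are 200 camera calls.

## Working session

There is one attempt and no reset: what is moved stays moved. The work goes in short steps, Python scripts to look and compute and a shell command to move; the robot and the scene stay as the last step left them, time stands still between calls to the robot, and variables do not carry over. Pictures are saved under pics/ and viewed, at most 10 in all, crops included, and the job is handed in when it is done.

```bash
mkdir -p pics; ls
cat > h.py <<'E'
import numpy as np, cv2
from bench import robot, vision
def snap(n):
    s=vision.snapshot(n); return s
def save(s,f): cv2.imwrite('pics/'+f,s['color'][:,:,::-1])
def pts(s):
    z=s['z_map']; v,u=np.mgrid[:480,:640]
    c=np.stack([(u-s['cx'])/s['fx']*z,(v-s['cy'])/s['fy']*z,z],-1)
    P=(c-s['t'])@np.array(s['R'])
    P[z==0]=np.nan
    return P
E
python3 - <<'E'
from h import *
a=snap('scene');b=snap('side')
save(a,'scene.png');save(b,'side.png')
np.savez('s0.npz',a=pts(a),b=pts(b),ca=a['color'],cb=b['color'])
for s in(a,b): print(-np.array(s['R']).T@s['t'], s['fx'], np.array(s['R'])[2])
print(robot.get_obs())
E
```

```text
pics
[ 1.03816592 -0.23709288  1.0471231 ] 478.82809054160776 [-0.51360102  0.15026269 -0.84476927]
[ 1.02882849 -0.63593668  1.22899965] 601.8939307042755 [-0.41176943  0.42906047 -0.80396085]
{'time': 0.1, 'joint_positions': array([-1.34108292e+00,  8.78748063e-02,  1.37207798e+00, -2.11453439e-06,
        1.68358973e+00, -1.03071763e-01]), 'qvel': array([-0.0001816 , -0.00164182, -0.0042965 , -0.00086706,  0.00130211,
        0.00118824]), 'joint_torque': array([ 1.84660661e-03, -3.41251087e+01, -3.03301907e+01,  7.18184514e-02,
        3.04503052e-02, -9.69540497e-05]), 'tool_pos': array([ 0.17957094, -0.51934759,  0.2044374 ]), 'ee_rot': array([-3.13965292e+00, -1.98530258e-04,  3.32784746e-01]), 'wrist_force': array([ 0.56044823, -0.51772858, -0.59257121]), 'wrist_torque': array([ 0.05202049, -0.03180783,  0.00542139]), 'finger_force': 0.0, 'width': 0.09413129147464673}
```

View pics/scene.png

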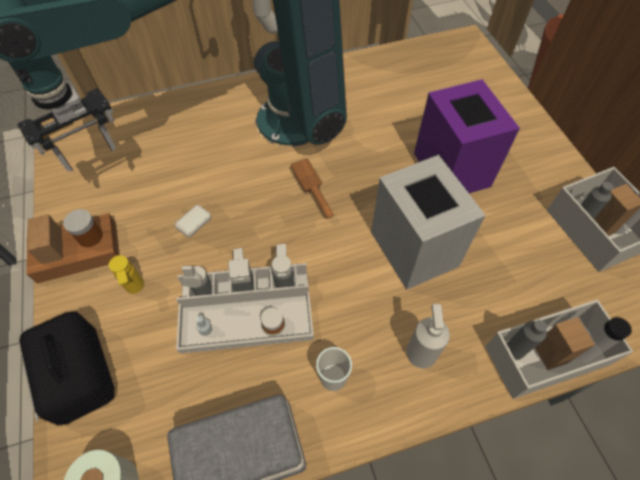

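View pics/side.png

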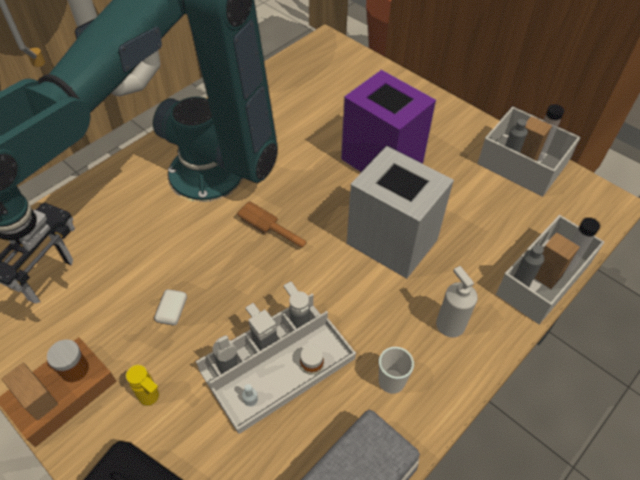

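The scene picture shows the caddy at about (245,300), with three bottles at (195,280), (240,270) and (283,265). The grey bin is at (430,200), with the purple decoy bin behind it. I'll zoom in on the caddy and extract the geometry.

Run:
```python
from h import *
d=np.load('s0.npz')
A=cv2.resize(d['ca'][225:360,165:325],None,fx=3.5,fy=3.5,interpolation=cv2.INTER_CUBIC)
B=cv2.resize(d['cb'][270:430,190:360],None,fx=3,fy=3,interpolation=cv2.INTER_CUBIC)
h=max(A.shape[0],B.shape[0]); 
im=np.zeros((h,A.shape[1]+B.shape[1],3),np.uint8); im[:A.shape[0],:A.shape[1]]=A; im[:B.shape[0],A.shape[1]:]=B
im=cv2.resize(im,(800,int(h*800/im.shape[1])))
cv2.imwrite('pics/crop.png',im[:,:,::-1]); print(im.shape)
P=d['a']; 
for nm,P in(('a',d['a']),('b',d['b'])):
  z=P[...,2]
  # bin top / caddy points
  def box(m): 
    q=P[m]; n=len(q)
    if n>10:
        xy=q[:,:2].astype(np.float32); r=cv2.minAreaRect(xy*1000); print(nm,n,r,np.median(q[:,2]))
  L,lab,st,ce=cv2.connectedComponentsWithStats(((z>0.205)&(z<.245)&(P[...,0]>.2)).astype(np.uint8))
  for i in range(1,L):
    if st[i,4]>400: print(st[i]);box(lab==i)
  L,lab,st,ce=cv2.connectedComponentsWithStats(((z>0.02)&(z<.065)).astype(np.uint8))
  for i in range(1,L):
    if st[i,4]>400: print(st[i]);box(lab==i)
```

```text
(358, 800, 3)
[ 427   79   93   71 3993]
a 3993 ((324.5057373046875, 371.76434326171875), (186.5647430419922, 155.6471710205078), 1.228577971458435) 0.22659958301907387
[299  97  41  26 437]
a 437 ((210.62173461914062, 24.66461753845215), (20.975727081298828, 101.6440200805664), 0.16052348911762238) 0.22637511821749112
[ 379  155  107   92 5505]
a 5505 ((529.3223876953125, 168.34848022460938), (183.9477996826172, 153.83116149902344), 6.99648380279541) 0.226453723162026
[ 572    0   68   66 1104]
a 1104 ((-54.96881103515625, 1122.5484619140625), (375.3022766113281, 20.119626998901367), 0.27547845244407654) 0.040669641618646904
[261 102  40  37 459]
a 459 ((17.363788604736328, -62.424468994140625), (162.66229248046875, 72.3836669921875), 25.621782302856445) 0.037702755600873945
[291 158  43  60 878]
a 878 ((288.0347595214844, -17.709632873535156), (206.74928283691406, 56.707420349121094), 9.495980262756348) 0.035387614507215004
[ 549  196   91   72 1204]
a 1204 ((647.4964599609375, 573.6028442382812), (228.22171020507812, 99.89737701416016), 34.38750076293945) 0.04236912202649975
[175 
[... 2650 characters left out ...]
, (242.26458740234375, 120.95935821533203), 89.92802429199219) 0.04269330708241889
[154 289  32  34 693]
b 693 ((284.22442626953125, -344.304931640625), (55.17042922973633, 85.73665618896484), 32.300437927246094) 0.025820257008028952
[ 196  307  160  124 3172]
b 3172 ((566.9659423828125, -270.1781005859375), (301.94927978515625, 172.17430114746094), 78.15464782714844) 0.039379237425957316
[   0  337  115  108 3883]
b 3883 ((279.51239013671875, -639.493408203125), (126.99862670898438, 200.67884826660156), 0.28609487414360046) 0.04994170098208646
[299 345  25  28 542]
b 542 ((622.103759765625, -221.01409912109375), (51.19010543823242, 51.361610412597656), 83.64176940917969) 0.05187441150612001
```

View pics/crop.png

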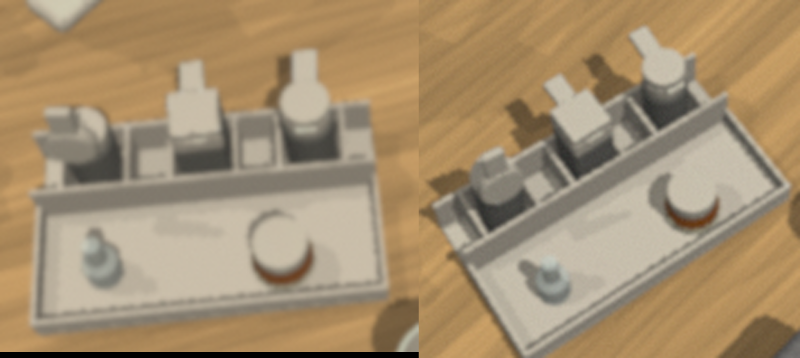

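The left bottle (world y ≈ -0.36) has its cap standing open, the square one is in the middle, and the right one (y ≈ -0.17) is the fresh bottle. Next I'll get the cap details.

Run:
```python
from h import *
d=np.load('s0.npz')
c=np.array([.567,-.2715]); th=np.radians(-11.5); ex=np.array([np.cos(th),np.sin(th)]); ey=np.array([-ex[1],ex[0]])
for nm in 'ab':
  P=d[nm]
  for b,k in(('used',-.095),('sq',0),('fresh',.095)):
    o=c-.04*ex+k*ey
    L=np.stack([(P[...,:2]-o)@ex,(P[...,:2]-o)@ey,P[...,2]],-1)*1000
    m=(abs(L[...,0])<80)&(abs(L[...,1])<45)&(L[...,2]>100)
    q=L[m]
    print(nm,b,o.round(4),len(q))
    if b!='used':
      t=q[q[:,2]>112]
      f=t[t[:,0]<-27]; r=t[t[:,0]>-15]
      print(' top z',np.median(t[:,2]),'tab',f.mean(0).round(1),f.min(0).round(1),f.max(0).round(1),'lid',((r.min(0)+r.max(0))/2).round(1), r.min(0).round(),r.max(0).round())
    else:
      for z0 in range(100,190,8):
        t=q[(q[:,2]>=z0)&(q[:,2]<z0+8)]
        if len(t): print('  ',z0,len(t),'x',np.percentile(t[:,0],[2,25,50,75,98]).round(),'y',np.percentile(t[:,1],[2,50,98]).round())
```

```text
a used [ 0.5089 -0.3566] 437
   100 20 x [-34. -15.  -8.  -1.   3.] y [-2. 14. 20.]
   108 98 x [-33. -26. -19. -12.  18.] y [-7.  9. 20.]
   116 31 x [-17.  16.  18.  19.  20.] y [-19.  -1.  11.]
   124 35 x [16. 17. 18. 19. 20.] y [-21.  -4.  16.]
   132 53 x [ 8. 16. 17. 18. 20.] y [-23.  -2.  17.]
   140 50 x [ 8. 14. 16. 17. 18.] y [-21.   4.  16.]
   148 46 x [ 7. 12. 14. 16. 17.] y [-18.  -2.  12.]
   156 24 x [ 8. 12. 12. 13. 15.] y [-12.   1.   7.]
   164 20 x [ 8. 11. 12. 13. 14.] y [-12.  -2.   7.]
   172 26 x [ 5.  9. 11. 12. 14.] y [-11.  -3.   7.]
   180 34 x [ 5.  7.  9. 10. 12.] y [-12.  -2.   7.]
a sq [ 0.5278 -0.2635] 536
 top z 122.20927852139245 tab [-42.5  -0.2 121.5] [-64.7 -20.5 114.4] [-27.3  20.5 125.6] lid [-1.500e+00 -1.000e-01  1.201e+02] [-15. -21. 112.] [ 12.  21. 128.]
a fresh [ 0.5467 -0.1704] 440
 top z 122.38588469786511 tab [-45.2  -0.2 121.5] [-65.  -16.4 117.5] [-27.1  10.3 125.7] lid [ -1.8  -1.8 119.9] [-15. -22. 112.] [ 11.  18. 128.]
b used [ 0.5089 -0.3566] 426
   100 31 x [-35. -25. -20. -17.  -9.] y [-20. -11.  21.]
   108 51 x [-31. -26. -
[... 162 characters left out ...]
5. 16. 18.] y [-21.  -6.  18.]
   140 67 x [ 4. 10. 14. 15. 18.] y [-19.  -2.  16.]
   148 39 x [ 5. 11. 14. 15. 17.] y [-18.  -3.   9.]
   156 21 x [ 8. 10. 12. 12. 13.] y [-11.  -2.   8.]
   164 27 x [ 6. 10. 11. 12. 13.] y [-11.  -3.   8.]
   172 34 x [ 4.  8.  9. 10. 12.] y [-11.  -1.   8.]
   180 26 x [ 3.  5.  7.  8. 11.] y [-10.  -0.   8.]
b sq [ 0.5278 -0.2635] 588
 top z 120.67766986490437 tab [-43.2   0.6 119.9] [-66.8 -19.6 113.2] [-27.   22.7 127.1] lid [ -2.4   2.1 120.2] [-15. -20. 112.] [ 10.  24. 128.]
b fresh [ 0.5467 -0.1704] 460
 top z 120.5489094303733 tab [-45.5   0.8 119.4] [-67.2 -15.5 112.3] [-27.   12.2 126.4] lid [ -1.6  -0.7 119.5] [-15. -21. 112.] [ 12.  19. 127.]
```

```bash
cat >> h.py <<'E'
th=np.radians(-11.5); EX=np.array([np.cos(th),np.sin(th)]); EY=np.array([-EX[1],EX[0]])
B={'used':np.array([.4967,-.3562]),'fresh':np.array([.5346,-.1692])}
def loc(b):
    o=robot.get_obs(); p=o['tool_pos']; d=p[:2]-B[b]
    print('t',round(o['time'],2),b,'x',round(d@EX*1e3,1),'y',round(d@EY*1e3,1),'z',round(p[2]*1e3,1),'rpy',np.degrees(o['ee_rot']).round(1),'F',o['wrist_force'].round(1),'w',round(o['width']*1e3,1),'ff',round(o['finger_force'],1),'q',o['joint_positions'].round(2))
E
python3 -m crank '[[1,[0,0,-0.008],[0,0,7.65]],[1,[0,0,-0.008],[0,0,7.65]],[1,[0,0,-0.008],[0,0,7.65]],[1,[0,0,0],[0,0,7.65]],[1,[0.033,-0.022,0],[0,0,0]],[1,[0.033,-0.022,0],[0,0,0]],[1,[0.033,-0.022,0],[0,0,0]],[1,[0.033,-0.022,0],[0,0,0]]]'
python3 -c "from h import *;loc('used')"
```

```text
time: 0.9
tool_pos: [0.3277, -0.4591, 0.2289]
ee_rot: [-3.141, 0.001, -0.202]
wrist_force: [-0.8, -0.9, 0.1]
width: 0.0336
finger_force: 0.0
t 0.9 used x -145.1 y -134.6 z 228.9 rpy [-180.     0.   -11.6] F [-0.8 -0.9  0.1] w 33.6 ff 0.0 q [-1.05  0.12  1.29 -0.    1.73  0.72]
```

```bash
python3 -m crank '[[1,[0.033,-0.022,0],[0,0,0]],[1,[0.033,-0.022,0],[0,0,0]],[1,[0.033,-0.022,0],[0,0,0]],[1,[0.033,-0.022,0],[0,0,0]],[1,[0.033,-0.022,0],[0,0,0]],[1,[0.033,-0.022,0],[0,0,0]],[1,[0,0,0],[0,0,0]],[1,[0,0,0],[0,0,0]]]'
python3 - <<'E'
from h import *
loc('used')
a=snap('wrist')
save(a,'w1.png')
E
```

```text
time: 1.7
tool_pos: [0.5472, -0.3696, 0.2282]
ee_rot: [-3.141, 0.002, -0.2]
wrist_force: [-0.5, -1.1, 0.1]
width: 0.0008
finger_force: 0.0
t 1.7 used x 52.2 y -3.1 z 228.2 rpy [-1.80e+02  1.00e-01 -1.14e+01] F [-0.5 -1.1  0.1] w 0.8 ff 0.0 q [-0.68  0.34  1.03 -0.    1.78  1.09]
```

View pics/w1.png

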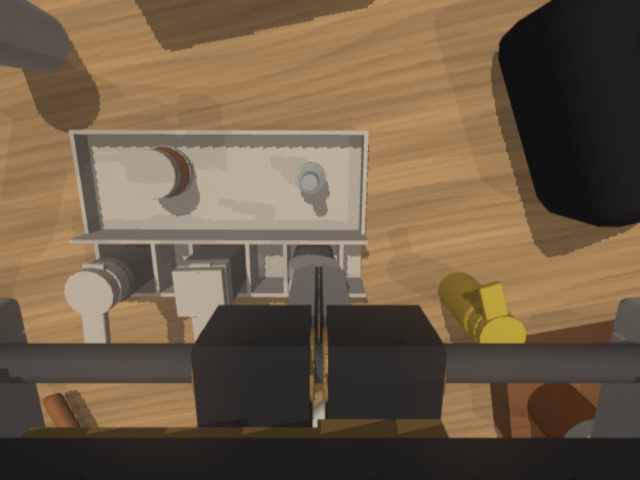

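The wrist picture shows the caddy aligned with the image. The closed fingers are at (318,340), just behind the open lid, and clear of the polish bottle at (310,178). I'll lower them and sweep the lid forward.

```bash
python3 -m crank '[[1,[0,-0.002,0.039],[0,0,0]],[1,[0,0,0.039],[0,0,0]],[1,[-0.01,0,0],[0,0,0]],[1,[-0.012,0,0],[0,0,0]],[1,[-0.012,0,0],[0,0,0]],[1,[-0.012,0,0],[0,0,0]],[1,[-0.012,0,0],[0,0,0]],[1,[-0.012,0,0],[0,0,0]]]'
python3 -c "from h import *;loc('used')"
python3 -m crank '[[1,[-0.012,0,0.004],[0,0,0]],[1,[-0.012,0,0.004],[0,0,0]],[1,[0,0,0.01],[0,0,0]],[1,[0,0,0.006],[0,0,0]],[1,[0,0,0.004],[0,0,0]],[1,[0,0,0],[0,0,0]]]'
python3 -c "from h import *;loc('used')"
```

```text
time: 2.55
tool_pos: [0.4777, -0.355, 0.1535]
ee_rot: [3.14, -0.002, -0.202]
wrist_force: [0.6, -0.1, -0.4]
width: 0.0001
finger_force: 0.2
t 2.55 used x -18.9 y -2.6 z 153.5 rpy [ 1.799e+02 -1.000e-01 -1.160e+01] F [ 0.6 -0.1 -0.4] w 0.1 ff 0.2 q [-0.73  0.2   1.35 -0.    1.59  1.04]
time: 3.15
tool_pos: [0.4552, -0.3492, 0.1223]
ee_rot: [-3.141, 0.001, -0.201]
wrist_force: [0.3, -0.2, -0.0]
width: 0.0006
finger_force: 0.0
t 3.15 used x -42.1 y -1.4 z 122.3 rpy [-1.799e+02  1.000e-01 -1.150e+01] F [ 0.3 -0.2 -0. ] w 0.6 ff 0.0 q [-0.75  0.17  1.44  0.    1.53  1.02]
```

```bash
python3 -m crank '[[1,[0.015,0,-0.003],[0,0,0]],[1,[0.015,0,0],[0,0,0]],[1,[0,0,0.004],[0,0,0]],[1,[0,0,0.002],[0,0,0]],[1,[0,0,0.002],[0,0,0]],[1,[0,0,0],[0,0,0]]]'
python3 -c "from h import *;loc('used')"
```

```text
time: 3.75
tool_pos: [0.4856, -0.3562, 0.1211]
ee_rot: [3.14, -0.004, -0.201]
wrist_force: [0.8, 0.1, 6.5]
width: 0.0002
finger_force: 3.7
t 3.75 used x -10.9 y -2.2 z 121.1 rpy [179.9  -0.2 -11.5] F [0.8 0.1 6.5] w 0.2 ff 3.7 q [-0.73  0.23  1.38  0.    1.53  1.04]
```

```bash
python3 -m crank '[[1,[0,0,0.002],[0,0,0]],[1,[0,0,0],[0,0,0]],[1,[0,0,-0.04],[0,0,0]],[0,[0,0,-0.05],[0,0,0]],[0,[-0.05,0,0],[0,0,0]],[0,[-0.05,0,0],[0,0,0]],[0,[-0.03,0,0],[0,0,0]],[0,[0,0,0],[0,0,0]]]'
python3 - <<'E'
from h import *
loc('used')
for n in('scene','side','wrist'):
  s=snap(n); P=pts(s)
  L=np.stack([(P[...,:2]-B['used'])@EX,(P[...,:2]-B['used'])@EY,P[...,2]],-1)*1000
  q=L[(abs(L[...,0])<65)&(abs(L[...,1])<40)&(L[...,2]>110)&(L[...,2]<135)]
  if len(q)<30: print(n,len(q)); continue
  t=q[q[:,0]<-26]; r=q[(q[:,0]>-15)]
  print(n,len(q),'tab x min',np.percentile(t[:,0],2),'y',np.percentile(t[:,1],[4,50,96]),'z',np.median(t[:,2]),'lid x',np.percentile(r[:,0],98),'y',np.percentile(r[:,1],[1,99]),'z',np.median(r[:,2]))
save(s,'w2.png')
E
```

```text
time: 4.55
tool_pos: [0.3541, -0.3286, 0.2067]
ee_rot: [3.141, 0.001, -0.204]
wrist_force: [-0.7, -0.3, 0.4]
width: 0.0372
finger_force: 0.0
t 4.55 used x -145.2 y -1.4 z 206.7 rpy [180.    0.  -11.7] F [-0.7 -0.3  0.4] w 37.2 ff 0.0 q [-0.86 -0.06  1.52 -0.    1.68  0.91]
scene 439 tab x min -48.603769465940466 y [-4.53522818  5.66126269 15.30690358] z 120.97252257451999 lid x 25.32363710903493 y [-20.79213794  18.77699144] z 122.55472942970184
side 468 tab x min -49.47296812738755 y [-2.85471647  6.31184926 16.19271709] z 119.27779441286935 lid x 23.036829433473255 y [-20.05866165  19.94021774] z 120.98090422156845
wrist 4740 tab x min -48.45344685397008 y [-3.09994325  6.50679814 15.75392406] z 118.73138742251668 lid x 18.426348349907478 y [-19.0947135   19.49975238] z 120.87442082150926
```

View pics/w2.png

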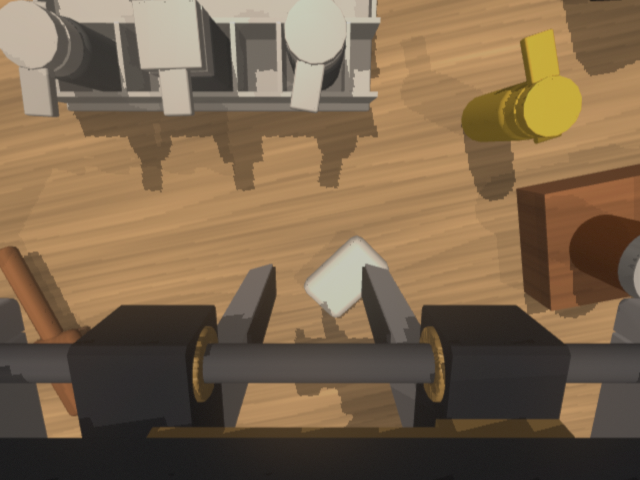

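The used bottle's cap is shut: lid and tab tops are both at about 0.120 m. The bottle has turned about 10° in its pocket, with the tab at (308,85). Now I'll grasp it.

```bash
python3 -m crank '[[0,[0.04,0,0],[0,0,0]],[0,[0.04,0,0],[0,0,0]],[0,[0.04,0,0],[0,0,0]],[0,[0.023,0,0],[0,0,0]],[0,[0,0,0],[0,0,5]],[0,[0,0,0.03],[0,0,4.5]],[0,[0,0,0.03],[0,0,0]],[0,[0,0,0],[0,0,0]]]'
python3 -c "from h import *;loc('used')"
```

```text
time: 5.5
tool_pos: [0.4962, -0.3557, 0.1398]
ee_rot: [-3.137, 0.011, -0.366]
wrist_force: [0.3, 1.0, -0.3]
width: 0.0937
finger_force: 0.0
t 5.5 used x -0.6 y 0.3 z 139.8 rpy [-179.8    0.6  -20.9] F [ 0.3  1.  -0.3] w 93.7 ff 0.0 q [-0.71  0.25  1.31  0.    1.59  1.22]
```

```bash
python3 -m crank '[[0,[0.001,0,0.03],[0,0,0]],[0,[0.001,0,0.03],[0,0,0]],[0,[0,0,0.008],[0,0,0]],[0,[0,0,0],[0,0,0]],[1,[0,0,0],[0,0,0]],[1,[0,0,0],[0,0,0]],[1,[0,0,0],[0,0,0]],[1,[0,0,0],[0,0,0]]]'
python3 -m crank '[[1,[0,0,0],[0,0,0]],[1,[0,0,0],[0,0,0]]]'
python3 -c "from h import *;loc('used')"
```

```text
time: 6.3
tool_pos: [0.4997, -0.3593, 0.0798]
ee_rot: [3.141, -0.002, -0.367]
wrist_force: [-0.1, -0.4, 0.3]
width: 0.0655
finger_force: 0.0
time: 6.5
tool_pos: [0.4993, -0.3588, 0.0788]
ee_rot: [3.142, -0.0, -0.367]
wrist_force: [0.1, -0.6, 0.4]
width: 0.0496
finger_force: 0.3
t 6.5 used x 3.1 y -2.1 z 78.8 rpy [180.  -0. -21.] F [ 0.1 -0.6  0.4] w 49.6 ff 0.3 q [-0.72  0.28  1.39  0.    1.46  1.22]
```

```bash
python3 -m crank '[[0.35,[0,0,0],[0,0,0]],[0.35,[0,0,0.006],[0,0,0]],[1,[0,0,0],[0,0,0]],[1,[0,0,0],[0,0,0]],[1,[0,0,0],[0,0,0]],[1,[0,0,0],[0,0,0]],[1,[0,0,0],[0,0,0]]]'
python3 -c "from h import *;loc('used')"
```

```text
time: 7.2
tool_pos: [0.4992, -0.3586, 0.0721]
ee_rot: [-3.141, 0.001, -0.367]
wrist_force: [-0.8, -0.1, -1.2]
width: 0.0456
finger_force: 30.0
t 7.2 used x 2.9 y -1.9 z 72.1 rpy [-180.    0.  -21.] F [-0.8 -0.1 -1.2] w 45.6 ff 30.0 q [-0.72  0.29  1.4   0.    1.45  1.22]
```

```bash
python3 -m crank '[[1,[0,0,-0.045],[0,0,0]],[1,[0,0,-0.045],[0,0,0]],[1,[0,0,-0.045],[0,0,0]],[1,[0,0,-0.045],[0,0,0]],[1,[0,0,-0.045],[0,0,-7]],[1,[0,0,-0.045],[0,0,-7]],[1,[0,0,0],[0,0,-7]],[1,[0,0,0],[0,0,-7]]]'
python3 -m crank '[[1,[0.008,-0.04,0],[0,0,0]],[1,[0.008,-0.04,0],[0,0,0]],[1,[0.008,-0.04,0],[0,0,0]],[1,[0.008,-0.04,0],[0,0,0]],[1,[0.008,-0.04,0],[0,0,0]],[1,[0.008,-0.04,0],[0,0,0]],[1,[0.008,-0.04,0],[0,0,0]],[1,[0,0,0],[0,0,0]]]'
python3 -c "from h import *;loc('used')"
```

```text
time: 8.0
tool_pos: [0.4997, -0.3594, 0.3455]
ee_rot: [3.137, -0.004, 0.126]
wrist_force: [-0.3, -0.4, -1.9]
width: 0.0454
finger_force: 30.0
time: 8.8
tool_pos: [0.5209, -0.0697, 0.3431]
ee_rot: [-3.14, -0.001, 0.128]
wrist_force: [-0.2, -0.6, -1.3]
width: 0.0456
finger_force: 30.0
t 8.8 used x -33.4 y 285.6 z 343.1 rpy [-1.799e+02 -1.000e-01  7.400e+00] F [-0.2 -0.6 -1.3] w 45.6 ff 30.0 q [-0.24  0.05  1.14  0.    1.95  1.2 ]
```

Run:
```python
from h import *
for n in('scene','side'):
  s=snap(n); P=pts(s); c=s['color'].astype(int)
  m=((c.max(-1)<60)&(abs(P[...,0]-.53)<.08)&(abs(P[...,1]-.169)<.07)&(P[...,2]>.19)).astype(np.uint8)
  R=np.array(s['R']); C=-R.T@s['t']
  v,u=np.nonzero(m)
  d=np.stack([(u-s['cx'])/s['fx'],(v-s['cy'])/s['fy'],np.ones(len(u))],-1)@R
  X=C+d*((.225-C[2])/d[:,2])[:,None]
  print(n,len(u),cv2.minAreaRect((X[:,:2]*1000).astype(np.float32)),X.mean(0).round(4))
  # bottle in hand
  t=np.array([.5209,-.0697]); 
  q=P[(np.linalg.norm(P[...,:2]-t,axis=-1)<.07)&(P[...,2]<.335)&(P[...,2]>.27)]
  q2=q[q[:,2]<.315]
  if len(q2): print(' body',((q2[:,:2]-t)*1e3).min(0).round(),((q2[:,:2]-t)*1e3).max(0).round(),'zmin',q2[:,2].min())
save(s,'side2.png')
cv2.imwrite('pics/side2.png',cv2.resize(s['color'][60:300,180:480],None,fx=2,fy=2)[:,:,::-1])
```

```text
scene 1135 ((529.3329467773438, 168.72959899902344), (86.55924224853516, 73.14826965332031), 7.254117012023926) [0.5303 0.1685 0.225 ]
 body [ -7. -24.] [22. 17.] zmin 0.2817651362975577
side 911 ((530.9364013671875, 170.6830596923828), (87.47516632080078, 71.62523651123047), 7.507855415344238) [0.5312 0.1708 0.225 ]
 body [-20. -26.] [23.  9.] zmin 0.27623892710567355
```

View pics/side2.png

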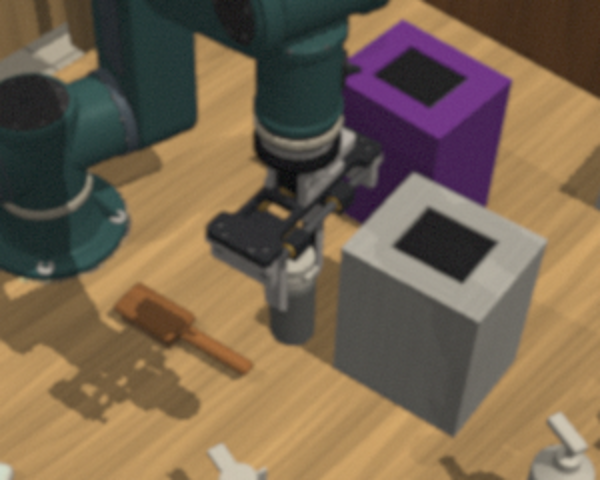

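The side picture shows the bottle shut and upright in the gripper at (293,305), and the steel bin's mouth at (445,245). I'll move over the mouth.

```bash
python3 -m crank '[[1,[0.008,-0.04,0],[0,0,0]],[1,[0.008,-0.04,0],[0,0,0]],[1,[0.008,-0.04,0],[0,0,0]],[1,[0.008,-0.04,0],[0,0,0]],[1,[0.008,-0.04,0],[0,0,0]],[1,[0.008,-0.036,0],[0,0,0]],[1,[0,0,0],[0,0,0]],[1,[0,0,0],[0,0,0]]]'
```

```text
time: 9.7
tool_pos: [0.5405, 0.165, 0.3418]
ee_rot: [3.14, 0.001, 0.121]
wrist_force: [0.0, -1.1, -0.4]
width: 0.0453
finger_force: 30.0
```

```bash
python3 -m crank '[[1,[0,-0.005,0.03],[0,0,0]],[1,[0,0,0.02],[0,0,0]],[1,[0,0,0.02],[0,0,0]],[1,[0,0,0.01],[0,0,0]],[1,[0,0,0.01],[0,0,0]],[1,[0,0,0.01],[0,0,0]],[1,[0,0,0.01],[0,0,0]],[1,[0,0,0],[0,0,0]]]'
python3 -c "from h import *;loc('used')"
```

```text
time: 10.5
tool_pos: [0.5387, 0.1706, 0.2307]
ee_rot: [3.141, 0.003, 0.121]
wrist_force: [-0.8, -0.3, -2.1]
width: 0.0453
finger_force: 30.0
t 10.5 used x -63.9 y 524.6 z 230.7 rpy [180.    0.2   7. ] F [-0.8 -0.3 -2.1] w 45.3 ff 30.0 q [ 0.21  0.12  1.29 -0.    1.74  1.66]
```

```bash
python3 -m crank '[[0.3,[0,0,0],[0,0,0]],[0.3,[0,0,0],[0,0,0]],[0.3,[0,0,0],[0,0,0]],[0.3,[0,0,0],[0,0,0]],[0.3,[0,0,0],[0,0,0]],[0.3,[0,0,-0.04],[0,0,0]],[0.3,[0,0,-0.04],[0,0,0]],[0.3,[0,0,-0.04],[0,0,0]]]'
python3 - <<'E'
from h import *
loc('used')
s=snap('scene');w=snap('side')
im=np.hstack([cv2.resize(s['color'][130:290,350:510],None,fx=2.5,fy=2.5),cv2.resize(w['color'][110:270,320:480],None,fx=2.5,fy=2.5)])
cv2.imwrite('pics/bin3.png',im[:,:,::-1])
E
```

```text
time: 11.3
tool_pos: [0.539, 0.1709, 0.3536]
ee_rot: [3.141, 0.001, 0.122]
wrist_force: [0.6, -0.2, -0.1]
width: 0.0657
finger_force: 0.0
t 11.3 used x -63.7 y 525.0 z 353.6 rpy [180.   0.   7.] F [ 0.6 -0.2 -0.1] w 65.7 ff 0.0 q [ 0.21  0.14  1.02 -0.    1.98  1.66]
```

View pics/bin3.png

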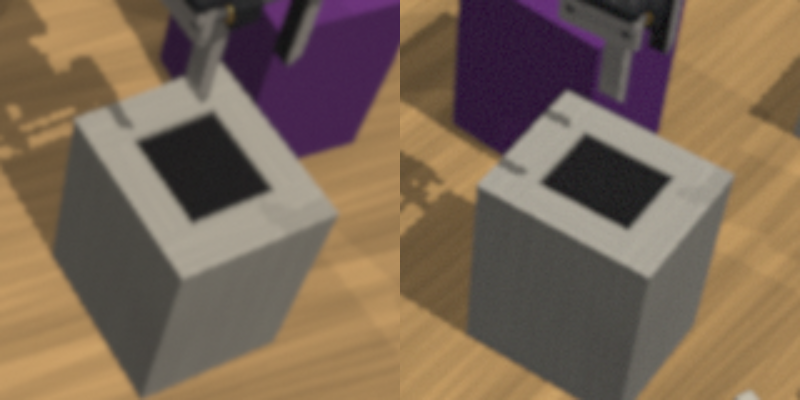

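Both views show the bin mouth empty and the flap flush at (205,165) and (605,180). The bottle has dropped. Next is the fresh bottle.

```bash
python3 -m crank '[[1,[0,0,0],[0,0,6.2]],[1,[0,0,0],[0,0,6.2]],[1,[0,0,0],[0,0,6.2]],[1,[-0.009,0.037,0],[0,0,0]],[1,[-0.009,0.037,0],[0,0,0]],[1,[-0.009,0.037,0],[0,0,0]],[1,[-0.009,0.037,0],[0,0,0]],[1,[-0.009,0.037,0],[0,0,0]]]'
python3 -m crank '[[1,[-0.009,0.037,0],[0,0,0]],[1,[-0.009,0.037,0.03],[0,0,0]],[1,[-0.009,0.037,0.03],[0,0,0]],[1,[-0.009,0.037,0.03],[0,0,0]],[1,[0,0,0.03],[0,0,0]],[1,[0,0,0],[0,0,0]],[1,[0,0,0],[0,0,0]]]'
python3 - <<'E'
from h import *
loc('fresh')
for n in('scene','side','wrist'):
  s=snap(n); P=pts(s)
  if n!='wrist':
    z=P[...,2]; m=(abs(P[...,0]-.53)<.05)&(abs(P[...,1]-.169)<.045)&(s['color'].max(-1)<60); print(' flap z',np.nanpercentile(z[m],[2,20,50,80,98]).round(4))
  L=np.stack([(P[...,:2]-B['fresh'])@EX,(P[...,:2]-B['fresh'])@EY,P[...,2]],-1)*1000
  q=L[(abs(L[...,0])<65)&(abs(L[...,1])<40)&(L[...,2]>110)&(L[...,2]<135)]
  if len(q)<30: print(n,len(q)); continue
  t=q[q[:,0]<-28]; r=q[(q[:,0]>-15)]
  print(n,len(q),'tab x min',np.percentile(t[:,0],2),'y',np.percentile(t[:,1],[4,50,96]),'z',np.median(t[:,2]),'lid x',np.percentile(r[:,0],98),'y',np.percentile(r[:,1],[1,99]),'z',np.median(r[:,2]))
E
```

```text
time: 12.2
tool_pos: [0.457, -0.0022, 0.3517]
ee_rot: [3.141, 0.001, -0.202]
wrist_force: [0.2, 0.0, 0.3]
width: 0.0052
finger_force: 0.0
time: 12.9
tool_pos: [0.3927, -0.1386, 0.2324]
ee_rot: [-3.141, 0.001, -0.203]
wrist_force: [-0.6, 0.1, 1.3]
width: 0.0007
finger_force: 0.0
t 12.9 fresh x -145.2 y 1.7 z 232.4 rpy [-180.     0.   -11.6] F [-0.6  0.1  1.3] w 0.7 ff 0.0 q [-0.48 -0.22  1.61  0.    1.75  1.3 ]
 flap z [0.2231 0.2248 0.226  0.2273 0.2291]
scene 410 tab x min -52.106188318850855 y [-7.34952644  1.7301386  10.90599829] z 120.92490685435699 lid x 22.332624416209757 y [-20.11964687  19.17810634] z 122.2948348943799
 flap z [0.2208 0.223  0.2248 0.2266 0.2292]
side 418 tab x min -51.96877690237107 y [-6.1692955   2.73330934 12.50667221] z 119.06679178285859 lid x 21.482640361662252 y [-18.95375441  20.24408309] z 121.03473881509649
wrist 3887 tab x min -51.090457890063156 y [-5.91716671  3.27977024 12.49612064] z 118.75346856996896 lid x 18.41137247973928 y [-18.1642908  20.8680183] z 120.86600714775554
```

```bash
python3 -m crank '[[1,[0,0,0],[0,7.5,0]],[1,[0,0,0],[0,7.5,0]],[1,[0,0,0],[0,7.5,0]],[1,[0,0,0],[0,7.5,0]],[1,[0,0,0],[0,7.5,0]],[1,[0,0,0],[0,7.5,0]],[1,[0,0,0],[0,7.5,0]],[1,[0,0,0],[0,7.5,0]]]'
python3 -c "from h import *;loc('fresh')"
```

```text
time: 13.85
tool_pos: [0.4544, -0.1803, 0.2326]
ee_rot: [-3.118, -1.018, -0.201]
wrist_force: [1.5, 0.6, -0.8]
width: 0.0005
finger_force: 0.0
t 13.85 fresh x -76.4 y -26.8 z 232.6 rpy [-178.6  -58.3  -11.5] F [ 1.5  0.6 -0.8] w 0.5 ff 0.0 q [-0.96 -0.76  2.25  0.81  0.97  0.57]
```

```bash
python3 -m crank '[[1,[0,-0.01,0],[0,-6.7,0]],[1,[0,-0.01,0],[0,-6.6,0]],[1,[0,-0.01,0],[0,0,0]],[1,[0,0,0],[0,0,0]]]'
python3 -c "from h import *;loc('fresh')"
```

```text
time: 14.25
tool_pos: [0.4598, -0.1488, 0.2323]
ee_rot: [-3.121, -0.78, -0.193]
wrist_force: [-0.2, 0.2, 0.7]
width: 0.0002
finger_force: 0.0
t 14.25 fresh x -77.4 y 5.1 z 232.3 rpy [-178.8  -44.7  -11. ] F [-0.2  0.2  0.7] w 0.2 ff 0.0 q [-0.7  -0.66  2.08  0.43  1.05  0.97]
```

```bash
python3 -m crank '[[1,[-0.02,0.002,0.02],[0,0,0]],[1,[-0.02,0.001,0.02],[0,0,0]],[1,[-0.02,0,0.02],[0,0,0]],[1,[0,0,0],[0,0,0]]]'
python3 -c "from h import *;loc('fresh')"
```

```text
time: 14.65
tool_pos: [0.4554, -0.1496, 0.1393]
ee_rot: [-3.113, -0.77, -0.201]
wrist_force: [-0.5, 0.7, -0.2]
width: 0.0006
finger_force: 0.0
t 14.65 fresh x -81.5 y 3.5 z 139.3 rpy [-178.4  -44.1  -11.5] F [-0.5  0.7 -0.2] w 0.6 ff 0.0 q [-0.71 -0.61  2.24  0.49  0.89  0.86]
```

```bash
python3 -m crank '[[1,[-0.019,0,0.019],[0,0,0]],[1,[-0.019,0.001,0.019],[0,0,0]],[1,[0,0,0],[0,0,0]],[1,[0.012,0,0.012],[0,0,0]],[1,[0.011,0,0.011],[0,0,0]],[1,[0,0,0],[0,0,0]]]'
python3 -c "from h import *;loc('fresh')"
```

```text
time: 15.25
tool_pos: [0.4914, -0.1584, 0.0943]
ee_rot: [-3.12, -0.782, -0.196]
wrist_force: [-1.0, 1.3, 0.1]
width: 0.0005
finger_force: 0.2
t 15.25 fresh x -44.5 y 1.9 z 94.3 rpy [-178.8  -44.8  -11.3] F [-1.   1.3  0.1] w 0.5 ff 0.2 q [-0.65 -0.45  2.25  0.54  0.69  0.8 ]
```

```bash
python3 -m crank '[[1,[0.012,0,-0.009],[0,0,0]],[1,[0.012,0,-0.009],[0,0,0]],[1,[0.01,0,-0.003],[0,0,0]],[1,[0.01,0,-0.003],[0,0,0]],[1,[0.01,0,0.001],[0,0,0]],[1,[0.01,0,0.001],[0,0,0]],[1,[0,0,0],[0,0,0]]]'
python3 -c "from h import *;loc('fresh')"
```

```text
time: 15.95
tool_pos: [0.5197, -0.1642, 0.1523]
ee_rot: [-3.119, -0.779, -0.198]
wrist_force: [0.2, 0.5, 0.0]
width: 0.0006
finger_force: 0.1
t 15.95 fresh x -15.6 y 2.0 z 152.3 rpy [-178.7  -44.6  -11.3] F [0.2 0.5 0. ] w 0.6 ff 0.1 q [-0.61 -0.43  2.12  0.44  0.77  0.94]
```

```bash
python3 -m crank '[[1,[0.01,0,0.004],[0,0,0]],[1,[0.01,0,0.004],[0,0,0]],[1,[0.008,0,0.007],[0,0,0]],[1,[0.008,0,0.007],[0,0,0]],[1,[0.004,0,0.006],[0,0,0]],[1,[0.003,0,0.006],[0,0,0]],[1,[0,0,0],[0,0,0]]]'
python3 - <<'E'
from h import *
loc('fresh')
s=snap('scene');w=snap('side')
im=np.hstack([cv2.resize(s['color'][200:360,165:325],None,fx=2.5,fy=2.5),cv2.resize(w['color'][250:410,200:360],None,fx=2.5,fy=2.5)])
cv2.imwrite('pics/f1.png',im[:,:,::-1])
E
```

```text
time: 16.65
tool_pos: [0.5725, -0.1737, 0.1561]
ee_rot: [-3.117, -0.776, -0.199]
wrist_force: [-0.7, -0.2, 0.4]
width: 0.0007
finger_force: 0.1
t 16.65 fresh x 38.0 y 3.2 z 156.1 rpy [-178.6  -44.5  -11.4] F [-0.7 -0.2  0.4] w 0.7 ff 0.1 q [-0.54 -0.29  2.01  0.41  0.72  1.  ]
```

View pics/f1.png

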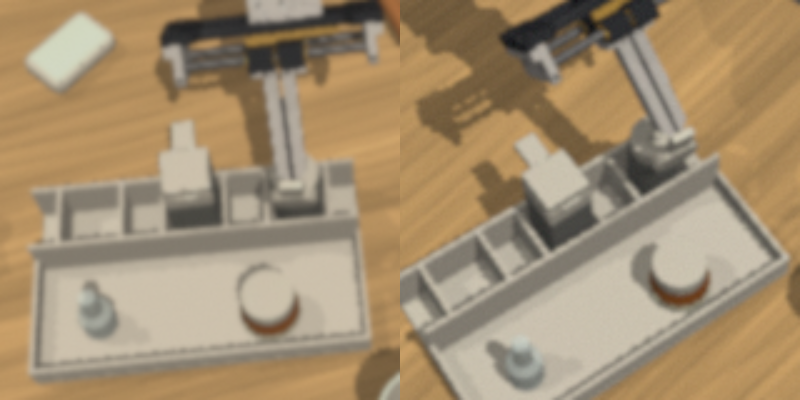

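The fresh cap has swung back past upright; the lid is at the fingertip, (290,185) in the left view. I'll retreat and check its angle.

```bash
python3 -m crank '[[1,[0,0,-0.03],[0,0,0]],[1,[0,0,-0.04],[0,0,0]],[1,[0.02,0,-0.03],[0,0,0]],[1,[0.02,0,-0.03],[0,0,0]],[1,[0.02,0,-0.03],[0,-4,0]],[1,[0,0,0],[0,0,0]],[1,[0,0,0],[0,0,0]]]'
python3 - <<'E'
from h import *
loc('fresh')
ims=[]
for n in('scene','side'):
  s=snap(n); P=pts(s)
  L=np.stack([(P[...,:2]-B['fresh'])@EX,(P[...,:2]-B['fresh'])@EY,P[...,2]],-1)*1000
  q=L[(abs(L[...,0])<80)&(abs(L[...,1])<28)&(L[...,2]>118)&(L[...,2]<190)]
  for z0 in range(118,190,10):
    t=q[(q[:,2]>=z0)&(q[:,2]<z0+10)]
    if len(t): print(n,z0,len(t),np.percentile(t[:,0],[2,50,98]).round())
  ims.append(cv2.resize(s['color'][200:360,165:325] if n=='scene' else s['color'][250:410,200:360],None,fx=2.5,fy=2.5))
cv2.imwrite('pics/f2.png',np.hstack(ims)[:,:,::-1])
E
```

```text
time: 17.45
tool_pos: [0.5035, -0.164, 0.315]
ee_rot: [-3.121, -0.71, -0.195]
wrist_force: [0.0, -0.3, -0.3]
width: 0.0005
finger_force: 0.0
t 17.45 fresh x -31.5 y -1.1 z 315.0 rpy [-178.8  -40.7  -11.2] F [ 0.  -0.3 -0.3] w 0.5 ff 0.0 q [-0.61 -0.48  1.8   0.31  1.19  1.12]
scene 118 22 [31. 33. 34.]
scene 128 35 [30. 35. 37.]
scene 138 55 [25. 34. 39.]
scene 148 24 [29. 37. 40.]
scene 158 11 [37. 38. 39.]
scene 168 21 [35. 41. 42.]
scene 178 34 [35. 39. 42.]
side 118 26 [16. 34. 37.]
side 128 35 [25. 36. 38.]
side 138 50 [27. 36. 40.]
side 148 22 [31. 39. 40.]
side 158 17 [35. 41. 42.]
side 168 28 [35. 41. 44.]
side 178 22 [37. 42. 46.]
```

View pics/f2.png

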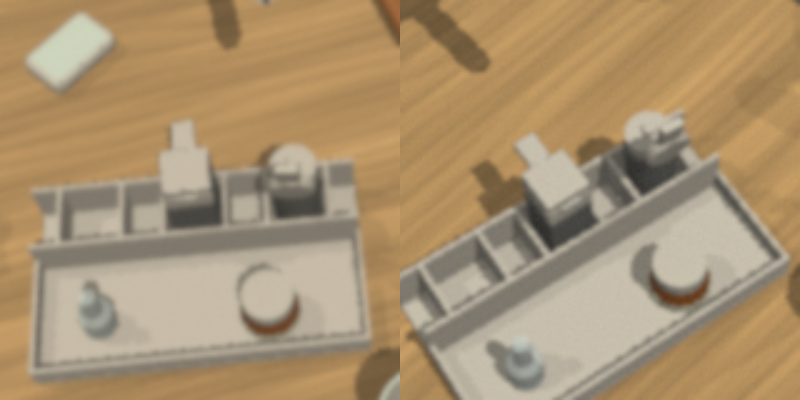

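The lid is at about 98°, only just past upright. I'll push it back some 10° more for margin.

```bash
python3 -m crank '[[1,[-0.016,0,0.035],[0,0,0]],[1,[-0.016,-0.002,0.035],[0,0,0]],[1,[-0.016,-0.002,0.035],[0,0,0]],[1,[-0.016,0,0.035],[0,0,0]],[1,[0,0,0],[0,0,0]],[1,[0,0,0],[0,0,0]]]'
python3 -c "from h import *;loc('fresh')"
```

```text
time: 18.15
tool_pos: [0.5453, -0.1645, 0.1632]
ee_rot: [-3.117, -0.704, -0.198]
wrist_force: [1.2, 0.0, 0.3]
width: 0.0007
finger_force: 0.0
t 18.15 fresh x 9.5 y 6.8 z 163.2 rpy [-178.6  -40.3  -11.3] F [1.2 0.  0.3] w 0.7 ff 0.0 q [-0.54 -0.33  2.    0.33  0.84  1.07]
```

Forward to x = 52, z ≈ 0.158.

```bash
python3 -m crank '[[1,[0.006,0.002,0.006],[0,0,0]],[1,[0.006,0.002,0.006],[0,0,0]],[1,[0.006,0,0.006],[0,0,0]],[1,[0.005,0,0.006],[0,0,0]],[1,[0.003,0,0.004],[0,0,0]],[1,[0.003,0,0.003],[0,0,0]],[1,[0,0,0],[0,0,0]]]'
python3 -c "from h import *;loc('fresh')"
python3 -m crank '[[1,[0,0,-0.02],[0,0,0]],[1,[0,0,-0.04],[0,0,0]],[1,[0.02,0,-0.04],[0,0,0]],[1,[0.02,0,-0.04],[0,0,0]],[1,[0.02,0,-0.03],[0,0,0]],[1,[0,0,0],[0,0,0]],[1,[0,0,0],[0,0,0]]]'
cat > chk.py <<'E'
from h import *
for n in('scene','side'):
  s=snap(n); P=pts(s)
  L=np.stack([(P[...,:2]-B['fresh'])@EX,(P[...,:2]-B['fresh'])@EY,P[...,2]],-1)*1000
  q=L[(abs(L[...,0])<80)&(abs(L[...,1])<28)&(L[...,2]>118)&(L[...,2]<190)]
  print(n,[(z0,np.median(q[(q[:,2]>=z0)&(q[:,2]<z0+10),0]).round()) for z0 in range(118,190,10)])
E
python3 chk.py
```

```text
time: 18.85
tool_pos: [0.5872, -0.1765, 0.16]
ee_rot: [-3.119, -0.707, -0.196]
wrist_force: [-0.4, 0.1, -0.0]
width: 0.0006
finger_force: 0.1
t 18.85 fresh x 53.0 y 3.4 z 160.0 rpy [-178.7  -40.5  -11.3] F [-0.4  0.1 -0. ] w 0.6 ff 0.1 q [-0.51 -0.22  1.92  0.32  0.79  1.1 ]
time: 19.55
tool_pos: [0.5225, -0.1677, 0.3298]
ee_rot: [-3.121, -0.709, -0.196]
wrist_force: [0.0, 0.4, -1.3]
width: 0.0004
finger_force: 0.0
scene [(118, np.float64(39.0)), (128, np.float64(42.0)), (138, np.float64(42.0)), (148, np.float64(42.0)), (158, np.float64(nan)), (168, np.float64(55.0)), (178, np.float64(nan)), (188, np.float64(nan))]
side [(118, np.float64(38.0)), (128, np.float64(38.0)), (138, np.float64(43.0)), (148, np.float64(47.0)), (158, np.float64(50.0)), (168, np.float64(54.0)), (178, np.float64(nan)), (188, np.float64(nan))]
  return _methods._mean(a, axis=axis, dtype=dtype,
  ret = ret.dtype.type(ret / rcount)
```

```bash
python3 -c "from h import *;print(robot.close_job())"
```

```text
the job is handed in; nothing more can be done
None
```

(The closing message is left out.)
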